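# Open the shielded test box by its paddle latch

## Task

Open the grey shielded test box: lift the paddle on its front until the latch inside lets go and the lid springs up a little, let the paddle back down, then swing the lid up and over and lay it back gently until it rests against the stop behind the box. Each box's latch and stop are set differently, so go by feel: do not force the paddle at the end of its travel, pull at a latched lid, throw or drop the lid, or press it hard on the stop. Leave everything else on the bench where it is.

Things in the scene. Friction and masses are not known exactly. Their poses are not given: they have to be found in the camera images.
- box: Shielded test box: grey painted metal case 160 (x) by 200 (y) by 100 mm high, fixed to the bench, with a lid on top. Origin: centre of the underside, on the bench. Its x axis points from the front (paddle) to the rear (hinge), y to its left seen from the front looking to the rear, z up. Front wall at x = -80 mm.
- latch: Latch fixed inside the front wall, origin on the paddle's pivot axis, (-83, 0, 70) mm in the box frame. Its hidden pawl holds the lid. Lifting the paddle takes up a hidden free play (0 to 0.40 rad, differs per box; 2 N at the grip point), then draws the pawl (4 to 7 N; a pinch that does not turn with it adds up to 4 N), which lets go at 0.32 to 0.70 rad; soon after comes a stiff end: over 16 N there is too much.
- paddle: Dark steel paddle: flat level blade 36 mm wide (y), 6 mm thick (rolled tip 10 mm), reaching 66 mm out from the pivot along its own -x, mid-thickness at z = 0. Origin on its pivot (that of latch, axis box y); at rest its axes equal the box's. Lifting the free end turns it about +y, springs back to 0 when let go. How the latch feels: see latch.
- paddle_grip (a point): Mid-width, mid-thickness point of the paddle, 46 mm out from its pivot; turns with it. Can be pinched from above across the 36 mm width (along box y), the blade turning between the fingers: 45 mm to the lid's front edge, nothing beside or below.
- lid: Lid: grey plate 164 x 204 x 18 mm, 0.56 to 0.84 kg. Origin on its hinge axis (box y) at (80, 0, 102) mm in the box frame; shut, its axes equal the box's and it reaches along its own -x, z 0 to 18 mm. Opens about +y. Unlatched it rises 0.07 rad on sprung pins (front edge 10 mm) and stays so. Free hinge: falls shut below 1.3 rad, back beyond. Open, it rests on the stop at 1.72 to 2.00 rad, differs per box.
- lid_bar (a point): Middle of the round steel bar handle on the lid: bar 12 mm thick, 100 mm long along box y, on two posts at its ends (88 mm apart), 40 mm above the lid's top; in the lid's frame at (-138, 0, 58) mm, 26 mm behind the front edge. Can be pinched from above across box x and turns between the fingers as the lid swings. Needs about 4 N to lift. With the lid open it lies behind the lid, so open the fingers there only a little.
- stay: Lid stop: steel bracket fixed behind the box with a rubber-tipped screw pointing to the front; origin on the screw's axis, (138, 55, 162) mm in the box frame. How far the screw stands out differs per box. The lid's top face comes to rest on the tip, which gives about 4 N per mm felt at the bar handle; pushing more than about 15 N at the bar is too much.
- phone: Bystander: dark phone lying flat, 150 by 72 by 8 mm, in front of the box. Origin under its centre.
- flux_jar: Bystander: small amber jar, 40 mm across, 42 mm high, standing before the box beside the paddle. Origin under its centre.
- tweezers: Bystander: steel tweezers, 135 mm long, lying beside the box. Origin under their middle.
- screwdriver: Bystander: small screwdriver, 150 mm long, black handle, lying on the bench. Origin under its middle.
- parts_tray: Bystander: grey divided tray, 100 by 140 by 22 mm. Origin under its centre.
- solvent_bottle: Bystander: white bottle, 52 mm across, 115 mm high. Origin under its centre.
- tip_cleaner: Bystander: dark round tip cleaner, 64 mm across, 43 mm high. Origin under its centre.

How it is judged:
On the way, in this order (a step that is already met when the one before it is completed fails the run):
1. the paddle has been lifted and the latch has let the lid spring up (z of paddle_grip in the frame of box above 0.08 m and angle between lid's own z axis and vertical above 0.05 rad), for 0.05 s.
2. the paddle is back down and the lid is swung up (z of paddle_grip in the frame of box below 0.075 m and angle between lid's own z axis and vertical above 1 rad), for 0.05 s.
At the end, for the whole second after the job is handed in: The lid is open beyond 1.65 rad and rests against its rear stop (contact force above 0.3 N), at rest (below 0.1 rad/s), and the paddle is back down (its grip point less than 5 mm above its resting height) (angle between lid's own z axis and vertical above 1.65 rad and contact force between lid and stay above 0.3 N and angular speed of lid below 0.1 rad/s and z of paddle_grip in the frame of box below 0.075 m); the robot touches nothing.
It fails at once if the paddle forced against its end: more than 28 N in its linkage (about 16 N at its grip point) (contact force between paddle and latch above 28 N).
It fails at once if the lid pulled against the closed latch with more than 35 N (contact force between lid and latch above 35 N).
It fails at once if the lid pressed on its stop with more than 40 N (about 16 N at the bar) (contact force between lid and stay above 40 N).
It fails at once if the lid thrown, dropped or slammed: turning faster than 2.5 rad/s, or faster than 1.3 rad/s while leaning back beyond 1.68 rad (angular speed of lid above 2.5 rad/s or (angle between lid's own z axis and vertical above 1.68 rad and angular speed of lid above 1.3 rad/s)).
It fails at once if something else on the bench moved by more than 20 mm (distance of any of phone, flux_jar, tweezers, screwdriver, parts_tray, solvent_bottle, tip_cleaner from where it was at the start of the episode above 0.02 m).
It also fails if it takes over 72 s, if anything falls off the work surface, if the arm or the gripper's body presses on something with over 40 N, if the wrist force passes 120 N, or if a joint passes its speed limit or range.

## Robot

A 6-joint arm with a two-finger parallel gripper is mounted at the origin on the work surface. World frame = base frame: x ahead of the robot, y to its left, z up, the work surface at z = 0. Lengths are in m, angles in rad, forces in N, time in s.
With the tool pointing down it reaches from about 0.325 to 0.775 m from the base axis. Payload 5.5 kg.
Tool frame: the origin (TCP) lies on the centre line of the jaws, within the pads' length; the fingertips stand 22 mm ahead of it and the grasp point (between the pads) lies 3 mm ahead of it; z points along the fingers, y is the direction in which the jaws open and shut (so a half turn about z gives the same grasp; the last joint's range is limited). The gripper opens to 85 mm and grips with 20 to 120 N. Pads are 22 mm wide; open, the fingers measure 114 mm over their backs; the gripper's body (76 mm by 85 mm) begins 54 mm behind the grasp point. The pads swing forward as they close: fully open they stand 13 mm farther back than shut.
Start: joints at [1.073, 0.091, 1.231, -0, 1.82, -0.057], TCP at [0.256, 0.543, 0.253] pointing down, gripper open.
Joint ranges: [-2.87, 2.87], [-0.86, 2.18], [0.17, 2.46], [-1.51, 4.65], [0.06, 2.69], [-2.65, 2.65]. Speed limits (rad/s): [2.57, 2.57, 3.01, 3.14, 3.14, 3.14].

## Interface

Orientations are given as a rotation vector (axis times angle).
In Python, from workcell import ctrl gives the robot as it stands.
- The arm moves only by the shell command python3 -m handwheel 'ROWS' [FORCE]. ROWS is JSON, a list that holds one entry, the list of rows, each a list of 7 numbers: the turn, a rotation vector about the world's x, y, z in degrees, then the shift along the world's x, y, z in mm, then the finger opening in mm, from 0 to 85.4. A call has 1 to 12 rows; each row is the pose to reach, as a shift and turn from the pose measured when the call began; what a row does not reach only later rows make up. A row lasts 1/10 s, in which the tool goes at most 50 mm and 8.59 degrees, less where a joint would pass 70% of its speed; a pose out of reach is approached as far as the arm can. A call with a gripper value outside its range is refused whole. The fingers move at their own pace and stop on an object; FORCE is the grip in N (left out, the last holds). Time passes only in rows, so rows that repeat a pose let the fingers close. It gives the time, the measured TCP pose, the force and the opening at its end, in the units of the state.
- ctrl.sense(): the state, without advancing time (a new reading comes with each control period).
- ctrl.grab_frame(name): name is "scene" or "top"; returns the picture (384x512x3 uint8, red, green, blue); there is no depth.
- ctrl.camera_params(name): a dict with "fx", "fy", "cx", "cy" (pixels), "view" (4x4, takes a point from world to camera coordinates). Camera axes: x right, y up, looking along -z (the intrinsics and any distortion apply to the point x, -y, -z); pixel columns grow to the right and rows downward; lengths in m; the calibration is good to about 2 mm. A picture is of the moment at which its call begins. camera_params takes no time and is no camera call.
- ctrl.job_done(): hands the job in, once; it reports no verdict.
The state is a dict: "time_s": time; "joint_positions": joint angles; "joint_velocities": joint speeds; "tau": joint torques, N m; "ee_pos": TCP position; "orientation": TCP orientation; "contact_force": force on the tool from outside, world axes, zero at the start; "wrist_torque": the same for the moment, N m; "width": finger opening in m.
Only numpy, scipy, OpenCV 4.12 (cv2) and the standard library are available. Lean on these libraries where they do the work, as an engineer would, in place of code of your own. Each camera call takes 0.05 s, during which the arm holds its last target.

## Working session

There is one attempt and no reset: what is moved stays moved. The work goes in short steps, Python scripts to look and compute and a shell command to move; the robot and the scene stay as the last step left them, time stands still between calls to the robot, and variables do not carry over. Pictures are saved under pics/ and viewed, and the job is handed in when it is done.

```bash
ls; mkdir -p pics; python3 - <<'E'
from workcell import ctrl
import cv2
s=ctrl.sense();print(s)
for n in("scene","top"):
    cv2.imwrite(f"pics/{n}0.png",ctrl.grab_frame(n)[:,:,::-1]);print(n,ctrl.camera_params(n))
E
```

```text
pics
{'time_s': 0.0, 'joint_positions': array([ 1.07327852e+00,  9.18697041e-02,  1.23190238e+00,  2.62436682e-06,
        1.81977670e+00, -5.67021442e-02]), 'joint_velocities': array([ 1.07394631e-03,  4.71870735e-04, -1.94912552e-03,  1.84136385e-04,
       -4.56593743e-05,  8.50142718e-04]), 'tau': array([ 1.99510509e-06, -4.58750868e+01, -4.18013334e+01, -2.62619433e-04,
        1.19797155e-02,  1.53570716e-05]), 'ee_pos': array([0.25589558, 0.54243364, 0.25213501]), 'orientation': array([-6.86720055e-01, -3.06506667e+00,  2.95386080e-03]), 'contact_force': array([0.81499105, 0.24595555, 0.23361934]), 'wrist_torque': array([0.03059491, 0.02925789, 0.02602759]), 'width': 0.085450571546963}
scene {'fx': 399.78052170073676, 'fy': 399.78052170073676, 'cx': 253.003938778803, 'cy': 193.52678541171105, 'view': array([[-6.13760282e-01,  7.89492425e-01,  1.65532284e-04,
         3.10051967e-01],
       [-5.77405284e-01, -4.49024328e-01,  6.81894633e-01,
         2.45886662e-01],
       [ 5.38424976e-01,  4.18424263e-01,  7.31450396e-01,
        -1.41226622e+00],
       [ 0.00000000e+00,  0.00000000e+00,  0.00000000e+00,
         1.00000000e+00]])}
top {'fx': 368.64879819357213, 'fy': 368.64879819357213, 'cx': 257.8038686869428, 'cy': 197.18473072558515, 'view': array([[-7.26033566e-04, -9.99959051e-01,  9.02043834e-03,
         2.70568501e-02],
       [ 9.98734234e-01, -2.71418527e-04,  5.02976847e-02,
        -5.45141780e-01],
       [-5.02931768e-02,  9.04553838e-03,  9.98693534e-01,
        -1.16507008e+00],
       [ 0.00000000e+00,  0.00000000e+00,  0.00000000e+00,
         1.00000000e+00]])}
```

View pics/scene0.png

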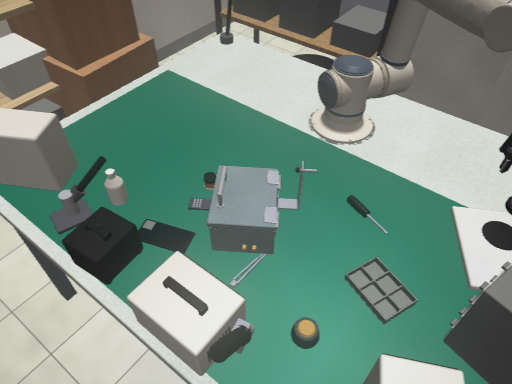

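View pics/top0.png

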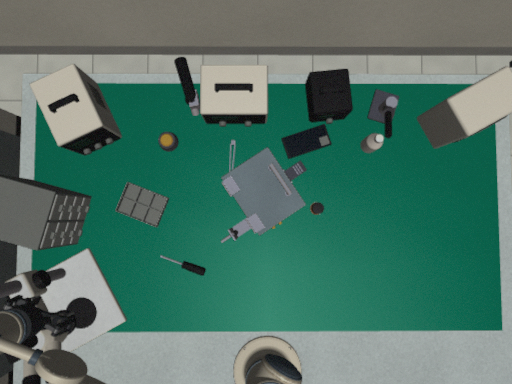

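```bash
python3 - <<'E'
import cv2
a=cv2.imread("pics/top0.png")[125:255,205:345];cv2.imwrite("pics/topc.png",cv2.resize(a,None,fx=4.5,fy=4.5,interpolation=cv2.INTER_CUBIC))
a=cv2.imread("pics/scene0.png")[145:270,180:330];cv2.imwrite("pics/scenec.png",cv2.resize(a,None,fx=4.5,fy=4.5,interpolation=cv2.INTER_CUBIC))
E
```

```text
(no output)
```

View pics/topc.png

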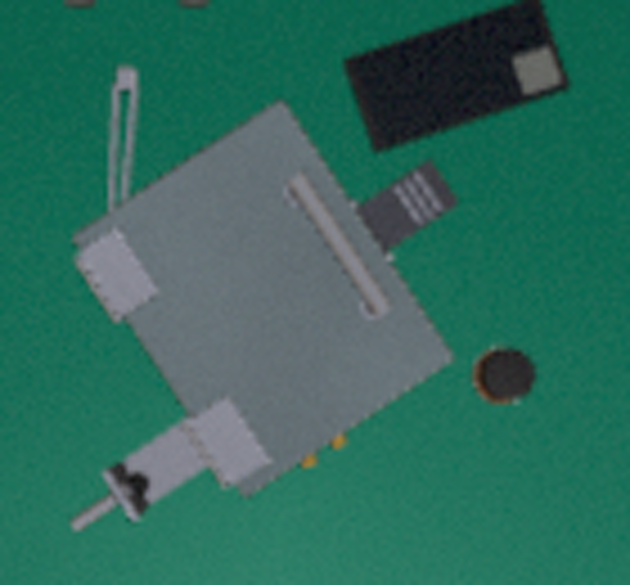

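View pics/scenec.png

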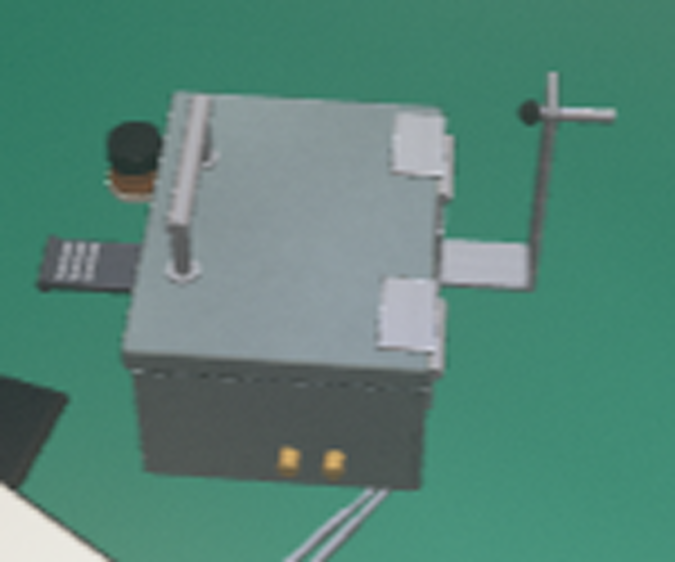

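```bash
cat > h.py <<'E'
import numpy as np
from workcell import ctrl
def ray(n,uv):
    p=ctrl.camera_params(n);V=p['view'];u,v=uv
    d=V[:3,:3].T@np.array([(u-p['cx'])/p['fx'],-(v-p['cy'])/p['fy'],-1.]);c=-V[:3,:3].T@V[:3,3];return c,d
def onz(n,uv,z):
    c,d=ray(n,uv);return c+d*(z-c[2])/d[2]
def proj(n,X):
    p=ctrl.camera_params(n);V=p['view'];q=V[:3,:3]@np.array(X)+V[:3,3]
    return np.array([p['cx']+p['fx']*q[0]/-q[2],p['cy']-p['fy']*q[1]/-q[2]])
E
python3 - <<'E'
from h import *
T=lambda x,y:(205+(x+.5)/4.5-.5,125+(y+.5)/4.5-.5)
S=lambda x,y:(180+(x+.5)/4.5-.5,145+(y+.5)/4.5-.5)
for nm,n,cs in (("top","top",[T(281,101),T(452,357),T(248,495),T(76,240)]),("scene","scene",[S(123,352),S(175,93),S(443,108),S(435,372)])):
    P=np.array([onz(n,c,.12)[:2] for c in cs])   # front-right, front-left, rear-left, rear-right (box)
    print(nm,P.round(4).tolist())
    print(" sides",[np.linalg.norm(P[i]-P[(i+1)%4]).round(4) for i in range(4)])
    y=(P[1]-P[0])+(P[2]-P[3]);x=(P[3]-P[0])+(P[2]-P[1])
    print(" yaw x",np.degrees(np.arctan2(x[1],x[0])),"yaw from y",np.degrees(np.arctan2(y[1],y[0]))-90,"c",P.mean(0))
print("bar top",onz("top",T(297,180),.16),onz("top",T(377,312),.16))
print("bar scene",onz("scene",S(202,98),.166),onz("scene",S(178,220),.166))
print("paddle tip T",[onz("top",T(*c),.07).round(4) for c in((430,161),(457,202))])
print("paddle tip S",[onz("scene",S(*c),.07).round(4) for c in((50,238),(42,288))])
print("jar",onz("top",T(505,375),.042),"phone",[onz("top",T(*c),.008).round(3)[:2] for c in((345,60),(378,152),(567,87),(540,0))])
E
```

```text
top [[0.6868, 0.0005], [0.5201, -0.1097], [0.4314, 0.0223], [0.5959, 0.1335]]
 sides [np.float64(0.1999), np.float64(0.159), np.float64(0.1986), np.float64(0.161)]
 yaw x 124.13089528311842 yaw from y -236.24314540061098 c [0.55854619 0.01165021]
scene [[0.687, 0.0021], [0.5187, -0.1088], [0.4297, 0.0272], [0.5964, 0.1405]]
 sides [np.float64(0.2016), np.float64(0.1625), np.float64(0.2016), np.float64(0.1654)]
 yaw x 123.21050164508188 yaw from y -236.19713339670915 c [0.55792789 0.01526591]
bar top [ 0.62951864 -0.00798413  0.16      ] [ 0.54685305 -0.05762749  0.16      ]
bar scene [ 0.54782037 -0.05904576  0.166     ] [ 0.62753391 -0.00740335  0.166     ]
paddle tip T [array([ 0.6551, -0.1025,  0.07  ]), array([ 0.6271, -0.1207,  0.07  ])]
paddle tip S [array([ 0.6218, -0.1219,  0.07  ]), array([ 0.6533, -0.098 ,  0.07  ])]
jar [ 0.51006152 -0.1571153   0.042     ] phone [array([ 0.738, -0.049]), array([ 0.671, -0.073]), array([ 0.718, -0.209]), array([ 0.782, -0.191])]
```

```bash
python3 -m handwheel '[[[0,0,-8,30,-45,10,85],[0,0,-16,65,-95,20,85],[0,0,-24,85,-145,20,85],[0,0,-30.9,110,-190,20,85],[0,0,-30.9,140,-238,20,85],[0,0,-30.9,165,-280,20,85],[0,0,-30.9,192,-327,20,85],[0,0,-30.9,217,-370,20,85],[0,0,-30.9,245,-417,20,85],[0,0,-30.9,270,-460,20,85],[0,0,-30.9,298,-508,20,85],[0,0,-30.9,320,-546,20,85]]]' 20; python3 -c "
from workcell import ctrl
s=ctrl.sense();print(s)"
```

```text
time_s: 1.3
ee_pos: [0.5589, 0.0246, 0.2718]
orientation: [-1.478, -2.77, 0.003]
contact_force: [1.1, 1.0, -0.6]
width: 0.0854
{'time_s': 1.3, 'joint_positions': array([-1.63955405e-02, -1.20222673e-02,  1.30368420e+00, -8.09463263e-04,
        1.85199415e+00, -6.07185059e-01]), 'joint_velocities': array([-0.79272739,  0.58022507, -0.5668061 ,  0.00371742, -0.01873299,
       -0.78886673]), 'tau': array([  2.3745022 , -44.78462934, -39.04628992,  -0.25627901,
         0.28097833,   1.0032871 ]), 'ee_pos': array([0.55892238, 0.02459204, 0.27180439]), 'orientation': array([-1.47813660e+00, -2.77045189e+00,  2.56453988e-03]), 'contact_force': array([ 1.05820107,  1.03881035, -0.63762188]), 'wrist_torque': array([ 0.01385866, -0.02938907, -0.0176159 ]), 'width': 0.08539310644040912}
```

```bash
python3 -m handwheel '[[[0,0,0,28,-45,0,60],[0,0,0,50,-85,0,60],[0,0,0,70,-118,0,60],[0,0,0,70,-118,-30,60],[0,0,0,70,-118,-70,60],[0,0,0,70,-118,-110,60],[0,0,0,70,-118,-130,60],[0,0,0,70,-118,-130,60],[0,0,0,70,-118,-130,60]]]' 20; python3 -c "
from workcell import ctrl
import cv2
for n,(a,b,c,d) in {'scene':(130,280,150,330),'top':(110,260,200,380)}.items():
  cv2.imwrite(f'pics/{n}1.png',cv2.resize(ctrl.grab_frame(n)[a:b,c:d,::-1],None,fx=4,fy=4,interpolation=2))
"
```

```text
time_s: 2.2
ee_pos: [0.6289, -0.0934, 0.142]
orientation: [-1.478, -2.77, 0.003]
contact_force: [0.2, 0.1, 0.5]
width: 0.06
```

View pics/scene1.png

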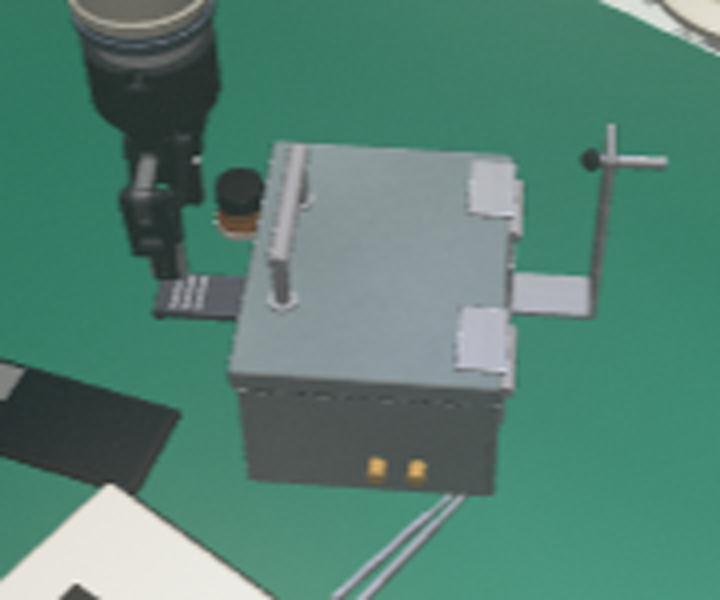

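View pics/top1.png

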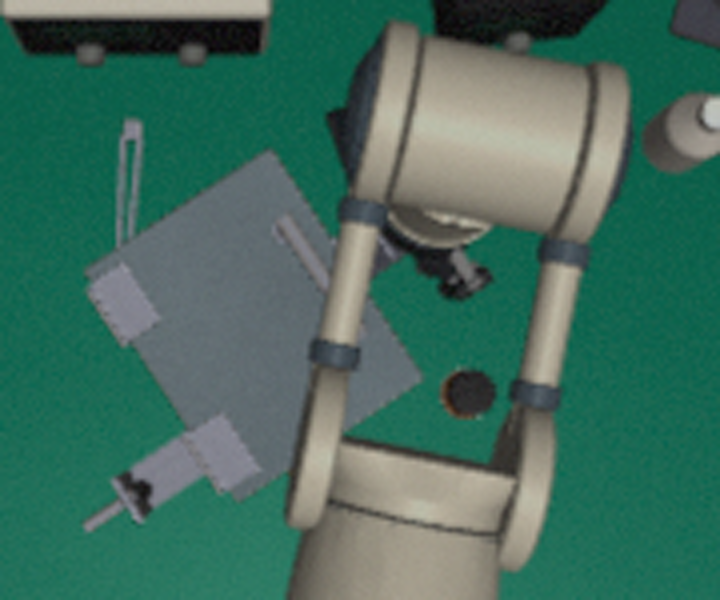

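The gripper stands above the paddle (scene picture: fingers at about (170,250), blade at (200,295)), with the lid and jar clear. Going down.

```bash
python3 -m handwheel '[[[0,0,0,0,0,-25,60],[0,0,0,0,0,-50,60],[0,0,0,0,0,-69,60],[0,0,0,0,0,-69,60],[0,0,0,0,0,-69,60]]]' 20;python3 -m handwheel '[[[0,0,0,0,0,0,50],[0,0,0,0,0,0,42],[0,0,0,0,0,0,36],[0,0,0,0,0,0,30],[0,0,0,0,0,0,30],[0,0,0,0,0,0,30],[0,0,0,0,0,0,30]]]' 20; python3 -c "
from workcell import ctrl
import cv2
for n,(a,b,c,d) in {'scene':(130,280,150,330)}.items():
  cv2.imwrite(f'pics/{n}2.png',cv2.resize(ctrl.grab_frame(n)[a:b,c:d,::-1],None,fx=4,fy=4,interpolation=2))
"
```

```text
time_s: 2.8
ee_pos: [0.6306, -0.0937, 0.0773]
orientation: [1.477, 2.768, 0.0]
contact_force: [-0.7, -0.8, 0.9]
width: 0.0601
time_s: 3.5
ee_pos: [0.6303, -0.0949, 0.0794]
orientation: [1.477, 2.767, -0.003]
contact_force: [-5.9, -2.5, 6.3]
width: 0.0359
```

View pics/scene2.png

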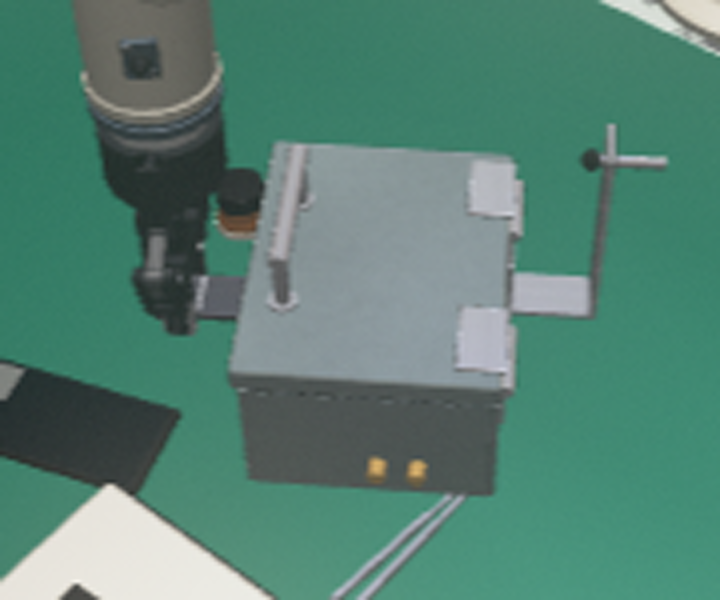

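```bash
python3 -m handwheel '[[[0,0,0,0,0,0,30],[0,0,0,0,0,0,30]]]' 20; python3 -c "
from workcell import ctrl
print(ctrl.sense())"
```

```text
time_s: 3.75
ee_pos: [0.6302, -0.095, 0.0795]
orientation: [1.478, 2.766, -0.003]
contact_force: [-0.9, -0.8, 0.2]
width: 0.0356
{'time_s': 3.75, 'joint_positions': array([-0.20129043,  0.22080088,  1.39613467, -0.00339316,  1.52023388,
       -0.79075517]), 'joint_velocities': array([ 0.00109703,  0.00690441,  0.00218279, -0.00177572, -0.00653402,
        0.00162568]), 'tau': array([  0.37322086, -52.62316704, -42.77872682,   0.2190608 ,
        -0.17689384,  -0.07829367]), 'ee_pos': array([ 0.63018115, -0.09499253,  0.07950261]), 'orientation': array([ 1.47767913,  2.76647307, -0.0031146 ]), 'contact_force': array([-0.94308243, -0.7519946 ,  0.24953569]), 'wrist_torque': array([-0.1265482 ,  0.18136102, -0.09293131]), 'width': 0.03559405121575195}
```

```bash
python3 -m handwheel '[[[0,0,0,0,0,3,30],[0,0,0,-0.2,0.3,6,30],[0,0,0,-0.5,0.8,9.5,30],[0,0,0,-0.8,1.2,12,30],[0,0,0,-0.8,1.2,12,30]]]' 20
```

```text
time_s: 4.25
ee_pos: [0.629, -0.0934, 0.0909]
orientation: [1.478, 2.768, -0.003]
contact_force: [0.7, 0.7, -9.0]
width: 0.0355
```

```bash
python3 -m handwheel '[[[0,0,0,-0.3,0.5,2,30],[0,0,0,-0.6,0.9,4,30],[0,0,0,-0.6,0.9,4,30]]]' 20; python3 -m handwheel '[[[0,0,0,-0.4,0.6,1.5,30],[0,0,0,-0.7,1.1,3,30],[0,0,0,-0.7,1.1,3,30]]]' 20
```

```text
time_s: 4.55
ee_pos: [0.6283, -0.0922, 0.0949]
orientation: [1.478, 2.769, -0.003]
contact_force: [1.8, 0.8, -9.3]
width: 0.0353
time_s: 4.85
ee_pos: [0.6275, -0.0911, 0.0981]
orientation: [1.478, 2.769, -0.003]
contact_force: [2.0, 0.6, -9.9]
width: 0.0352
```

```bash
cat > pic.py <<'E'
import sys,cv2
from workcell import ctrl
n=sys.argv[1];t=sys.argv[2];a,b,c,d=(130,280,150,330) if n=='scene' else (110,260,190,370)
if len(sys.argv)>3:a,b,c,d=map(int,sys.argv[3:])
cv2.imwrite(f'pics/{t}.png',cv2.resize(ctrl.grab_frame(n)[a:b,c:d,::-1],None,fx=4,fy=4,interpolation=2))
E
python3 pic.py scene scene3
```

```text
(no output)
```

View pics/scene3.png

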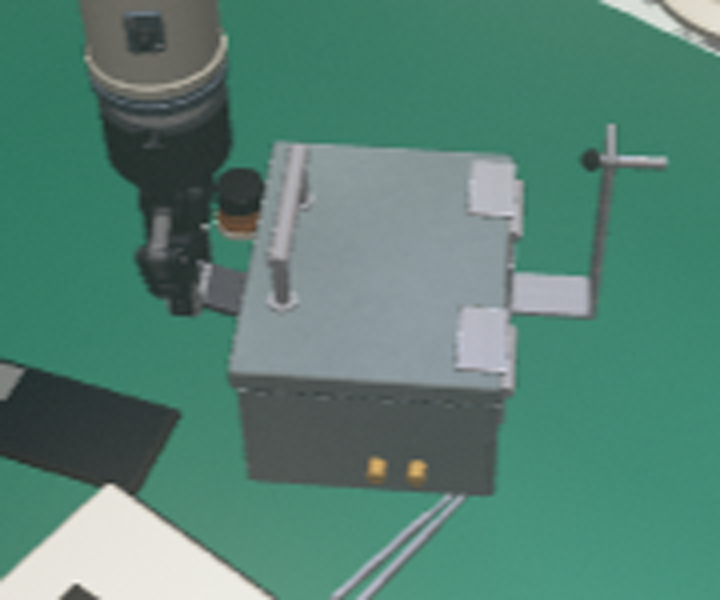

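The lid is still shut (front edge near (235,380)), and the paddle is tilted at (222,290). I'll keep lifting.

```bash
python3 -m handwheel '[[[0,0,0,-0.4,0.6,1.5,30],[0,0,0,-0.8,1.2,3,30],[0,0,0,-0.8,1.2,3,30]]]' 20; python3 pic.py scene scene4
```

```text
time_s: 5.2
ee_pos: [0.6267, -0.0898, 0.1011]
orientation: [1.478, 2.769, -0.003]
contact_force: [2.2, -0.5, -10.6]
width: 0.0358
```

View pics/scene4.png

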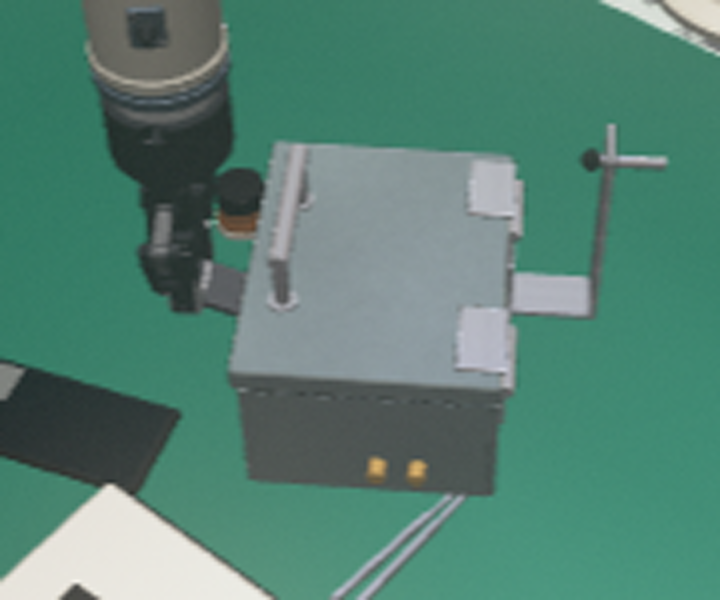

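Still latched (front edge unchanged at (235,380)). Force is rising slowly, and I'm going on in small steps.

```bash
python3 -m handwheel '[[[0,0,0,-0.4,0.6,1,30],[0,0,0,-0.7,1.0,2,30],[0,0,0,-0.7,1.0,2,30]]]' 20;python3 -m handwheel '[[[0,0,0,-0.4,0.6,1,30],[0,0,0,-0.8,1.1,2,30],[0,0,0,-0.8,1.1,2,30]]]' 20; python3 pic.py scene scene5
```

```text
time_s: 5.55
ee_pos: [0.626, -0.0887, 0.1033]
orientation: [1.478, 2.769, -0.003]
contact_force: [2.4, -0.3, -10.8]
width: 0.0352
time_s: 5.85
ee_pos: [0.6252, -0.0875, 0.1056]
orientation: [1.478, 2.769, -0.003]
contact_force: [2.4, 0.2, -9.9]
width: 0.0352
```

View pics/scene5.png

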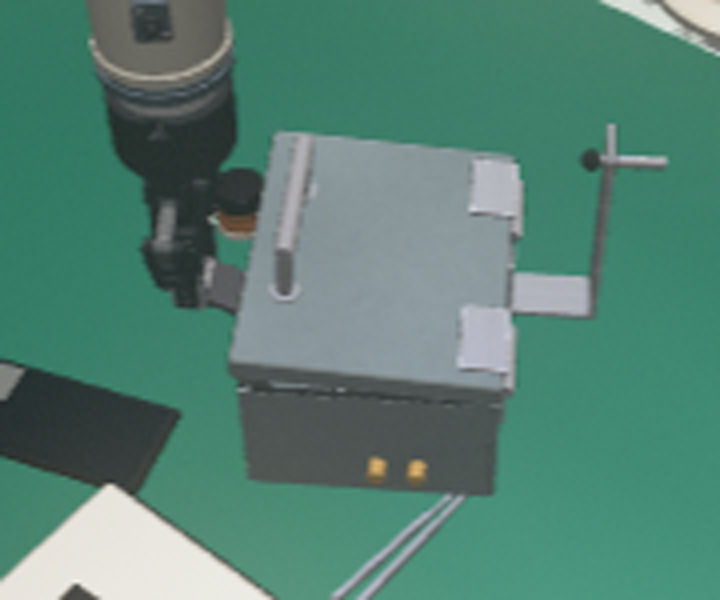

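The lid has sprung up (front edge now (235,365), gap visible). Letting the paddle back down along its arc.

```bash
python3 -m handwheel '[[[0,0,0,1.2,-1.7,-4,30],[0,0,0,2.2,-3.2,-8,30],[0,0,0,3.0,-4.4,-12,30],[0,0,0,3.8,-5.7,-16,30],[0,0,0,4.4,-6.6,-20,30],[0,0,0,4.9,-7.3,-24,30],[0,0,0,5,-7.5,-26.5,30],[0,0,0,5,-7.5,-26.5,30],[0,0,0,5,-7.5,-26.5,30]]]' 20; python3 -m handwheel '[[[0,0,0,0,0,0,60],[0,0,0,0,0,0,60],[0,0,0,0,0,0,60],[0,0,0,4,-6,10,60],[0,0,0,6,-9,40,60],[0,0,0,6,-9,80,60],[0,0,0,6,-9,120,50],[0,0,0,6,-9,150,40],[0,0,0,6,-9,150,40],[0,0,0,6,-9,150,40]]]' 20; python3 pic.py scene scene6
```

```text
time_s: 6.8
ee_pos: [0.6304, -0.095, 0.0834]
orientation: [1.476, 2.767, -0.002]
contact_force: [-11.2, 2.4, 17.8]
width: 0.0354
time_s: 7.8
ee_pos: [0.637, -0.1045, 0.2346]
orientation: [1.475, 2.765, -0.001]
contact_force: [-0.5, -0.1, -0.8]
width: 0.04
```

View pics/scene6.png

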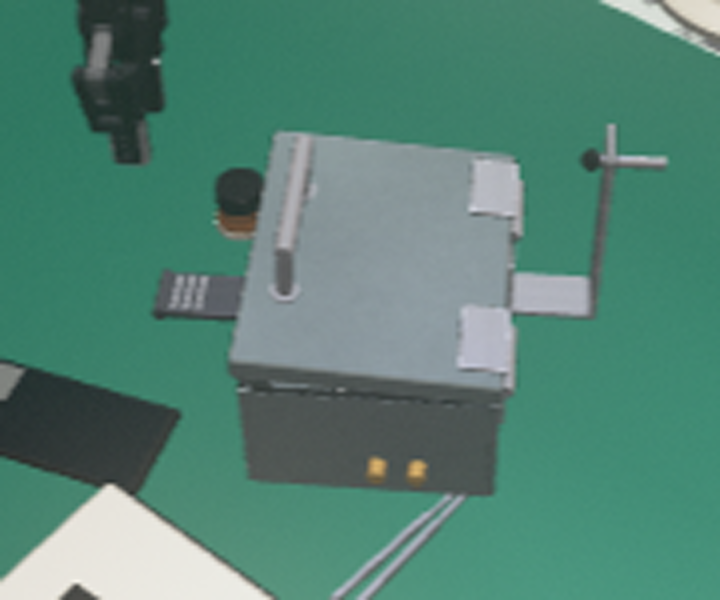

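Paddle is back down and free (tip at (155,295)); the lid is propped up. Next, moving over the bar with a quarter turn.

```bash
python3 -m handwheel '[[[0,0,-8,-8,12,10,40],[0,0,-16,-16,24,10,40],[0,0,-24,-25,37,10,40],[0,0,-32,-34,50,10,40],[0,0,-40,-42,62,10,40],[0,0,-48,-50.5,74,10,40],[0,0,-56,-50.5,74,10,40],[0,0,-64,-50.5,74,10,40],[0,0,-72,-50.5,74,10,40],[0,0,-80,-50.5,74,10,40],[0,0,-88,-50.5,74,10,40],[0,0,-90,-50.5,74,10,40]]]' 20; python3 -m handwheel '[[[0,0,0,0,0,0,40],[0,0,0,0,0,0,40]]]' 20; python3 pic.py scene scene7;python3 pic.py top top7
```

```text
time_s: 9.05
ee_pos: [0.5854, -0.0304, 0.2402]
orientation: [3.007, 0.907, -0.013]
contact_force: [-0.5, 0.7, 0.3]
width: 0.0399
time_s: 9.25
ee_pos: [0.585, -0.0304, 0.2381]
orientation: [-3.007, -0.909, 0.018]
contact_force: [-0.1, -0.5, 0.1]
width: 0.0403
```

View pics/scene7.png

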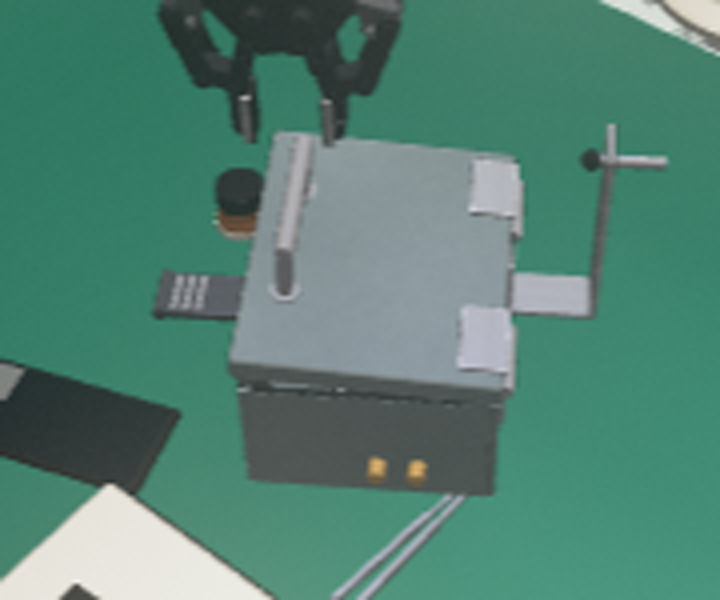

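View pics/top7.png

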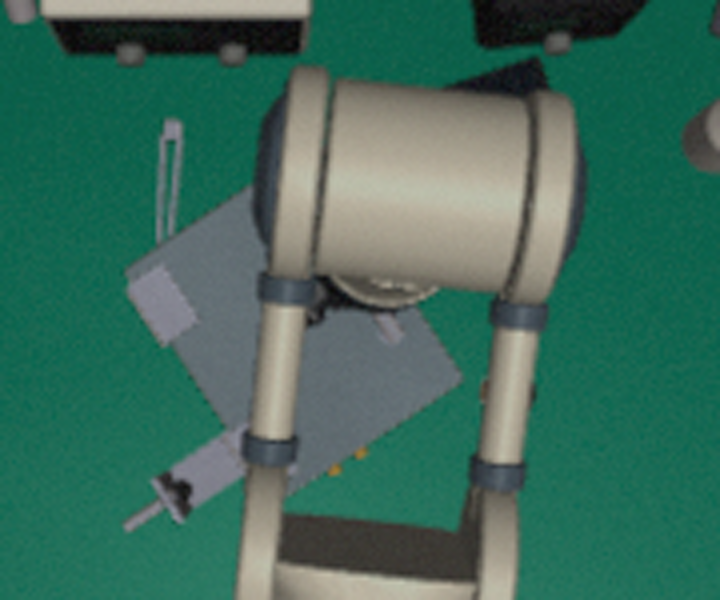

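Fingers straddle the bar plane (tips at (245,140) and (330,140) around bar top (300,135)). Going down and pinching.

```bash
python3 -m handwheel '[[[0,0,0,1.5,0,-20,40],[0,0,0,1.5,0,-40,40],[0,0,0,1.5,0,-55,40],[0,0,0,1.5,0,-66,40],[0,0,0,1.5,0,-66,40],[0,0,0,1.5,0,-66,40]]]' 25; python3 pic.py scene scene8; python3 -m handwheel '[[[0,0,0,0,0,0,30],[0,0,0,0,0,0,22],[0,0,0,0,0,0,16],[0,0,0,0,0,0,10],[0,0,0,0,0,0,5],[0,0,0,0,0,0,5],[0,0,0,0,0,0,5]]]' 25;python3 pic.py scene scene9
```

```text
time_s: 9.95
ee_pos: [0.5868, -0.0304, 0.1735]
orientation: [3.007, 0.909, -0.015]
contact_force: [-0.4, -0.0, 0.7]
width: 0.0397
time_s: 10.7
ee_pos: [0.587, -0.0301, 0.1742]
orientation: [3.007, 0.909, -0.013]
contact_force: [-2.0, 2.3, 0.9]
width: 0.0111
```

View pics/scene9.png

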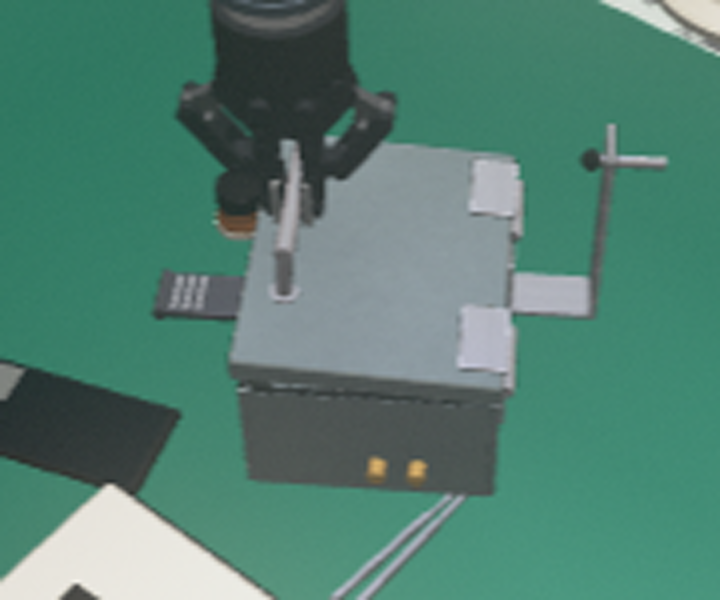

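```bash
cat > arc.py <<'E'
import numpy as np
xh=np.array([np.cos(np.radians(123.8)),np.sin(np.radians(123.8)),0]);yh=np.array([-xh[1],xh[0],0]);zh=np.array([0,0,1.])
B0=np.array([.5865,-.0305,.1695]);H=B0-(xh*(-.1336)+zh*.0675)  # hinge from bar at .07
def tilt(a):return max(0,(a-.9)*.5)
def tcp(a):
    p=.398+a;b=H+.1497*(-np.cos(p)*xh+np.sin(p)*zh);t=tilt(a)
    return b-.004*(-np.cos(t)*zh-np.sin(t)*xh)
def rows(a0,As,off=0):
    for a in As:
        d=(tcp(a)-tcp(a0))*1e3;r=yh*np.degrees(tilt(a)-tilt(a0));print(round(a,2),r.round(1)[:2],d.round(1))
def angle(T,t):
    b=np.array(T)+.004*(-np.cos(t)*zh-np.sin(t)*xh)-H
    return np.arctan2(b[2],-b@xh)-.398,np.linalg.norm(b[[2]].tolist()+[b@xh])
E
python3 - <<'E'
from arc import *
rows(.07,np.arange(.07,.75,.06))
E
```

```text
0.07 [-0. -0.] [0. 0. 0.]
0.13 [-0. -0.] [-2.4  3.6  7.9]
0.19 [-0. -0.] [-5.   7.5 15.5]
0.25 [-0. -0.] [-7.9 11.8 22.8]
0.31 [-0. -0.] [-11.1  16.5  29.8]
0.37 [-0. -0.] [-14.4  21.5  36.5]
0.43 [-0. -0.] [-18.   26.9  42.7]
0.49 [-0. -0.] [-21.8  32.5  48.6]
0.55 [-0. -0.] [-25.7  38.5  54.1]
0.61 [-0. -0.] [-29.9  44.6  59.1]
0.67 [-0. -0.] [-34.2  51.1  63.6]
0.73 [-0. -0.] [-38.6  57.7  67.7]
```

```bash
python3 -m handwheel '[[[0,0,0,-1,1.5,3.5,5],[0,0,0,-2.4,3.6,7.9,5],[0,0,0,-5,7.5,15.5,5],[0,0,0,-7.9,11.8,22.8,5],[0,0,0,-11.1,16.5,29.8,5],[0,0,0,-11.1,16.5,29.8,5],[0,0,0,-11.1,16.5,29.8,5]]]' 30; python3 pic.py scene scene10; python3 -c "
from arc import *
from workcell import ctrl
s=ctrl.sense();a=angle(s['ee_pos'],0)[0];print(angle(s['ee_pos'],0))
rows(a,np.arange(a+.06,a+.7,.06))"
```

```text
time_s: 11.45
ee_pos: [0.5764, -0.0141, 0.2048]
orientation: [3.005, 0.908, -0.01]
contact_force: [3.6, -3.2, 0.1]
width: 0.0106
(np.float64(0.31326343167083104), np.float64(0.15110694030882293))
0.37 [-0. -0.] [-3.4  5.   6.6]
0.43 [-0. -0.] [-7.  10.4 12.9]
0.49 [-0. -0.] [-10.8  16.1  18.7]
0.55 [-0. -0.] [-14.7  22.   24.2]
0.61 [-0. -0.] [-18.9  28.2  29.1]
0.67 [-0. -0.] [-23.2  34.6  33.7]
0.73 [-0. -0.] [-27.6  41.3  37.7]
0.79 [-0. -0.] [-32.2  48.1  41.3]
0.85 [-0. -0.] [-36.9  55.2  44.4]
0.91 [-0.3 -0.2] [-41.7  62.3  47. ]
0.97 [-1.7 -1.2] [-46.7  69.7  49. ]
```

View pics/scene10.png

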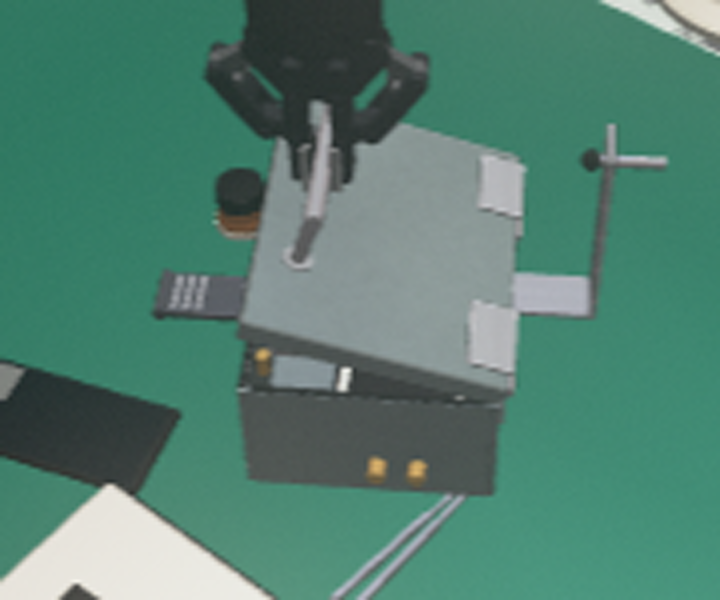

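The lid is swinging up with the bar in the fingers (bar at (315,180), lid front at (245,330)). Continuing.

```bash
python3 -m handwheel '[[[0,0,0,-1.5,2.2,3,5],[0,0,0,-5,7.5,9.5,5],[0,0,0,-10.8,16.1,18.7,5],[0,0,0,-14.7,22,24.2,5],[0,0,0,-18.9,28.2,29.1,5],[0,0,0,-23.2,34.6,33.7,5],[0,0,0,-27.6,41.3,37.7,5],[0,0,0,-32.2,48.1,41.3,5],[0,0,0,-36.9,55.2,44.4,5],[-0.3,-0.2,0,-41.7,62.3,47,5],[-1.7,-1.2,0,-46.7,69.7,49,5],[-1.7,-1.2,0,-46.7,69.7,49,5]]]' 30; python3 pic.py scene scene11; cat > nxt.py <<'E'
from arc import *
from workcell import ctrl
import sys
from scipy.spatial.transform import Rotation as R
s=ctrl.sense();tz=R.from_rotvec(s['orientation']).as_matrix()[:,2];t=np.arctan2(-tz@xh,-tz[2])
a,r=angle(s['ee_pos'],t);print('a',round(a,3),'r',round(r,4),'tilt',round(t,3),'want',round(tilt(a),3))
f=s['contact_force'];print('F box x,y,z',(f@xh).round(1),(f@yh).round(1),f[2].round(1))
p=a+.398;tg=np.sin(p)*xh+np.cos(p)*zh;print('tangential(+open)',(f@tg).round(1))
st,n=float(sys.argv[1]),int(sys.argv[2]);rows(a,a+st*np.arange(1,n+1))
print("extra turn for tilt",(yh*np.degrees(tilt(a)-t)).round(1))
E
python3 nxt.py .05 12
```

```text
time_s: 12.7
ee_pos: [0.5302, 0.0558, 0.257]
orientation: [2.969, 0.897, 0.017]
contact_force: [5.3, -2.9, 8.1]
width: 0.0109
a 0.969 r 0.1541 tilt 0.041 want 0.034
F box x,y,z -5.2 -2.3 9.4
tangential(+open) -3.2
1.02 [-1.2 -0.8] [-4.2  6.2  1.3]
1.07 [-2.4 -1.6] [-8.3 12.5  2.3]
1.12 [-3.6 -2.4] [-12.5  18.7   2.9]
1.17 [-4.8 -3.2] [-16.8  25.    3.1]
1.22 [-6. -4.] [-21.   31.3   2.9]
1.27 [-7.1 -4.8] [-25.2  37.6   2.3]
1.32 [-8.3 -5.6] [-29.4  43.9   1.4]
1.37 [-9.5 -6.4] [-33.5  50.1   0.1]
1.42 [-10.7  -7.2] [-37.6  56.2  -1.5]
1.47 [-11.9  -8. ] [-41.7  62.3  -3.6]
1.52 [-13.1  -8.8] [-45.7  68.3  -6. ]
1.57 [-14.3  -9.6] [-49.6  74.2  -8.7]
extra turn for tilt [ 0.3  0.2 -0. ]
```

View pics/scene11.png

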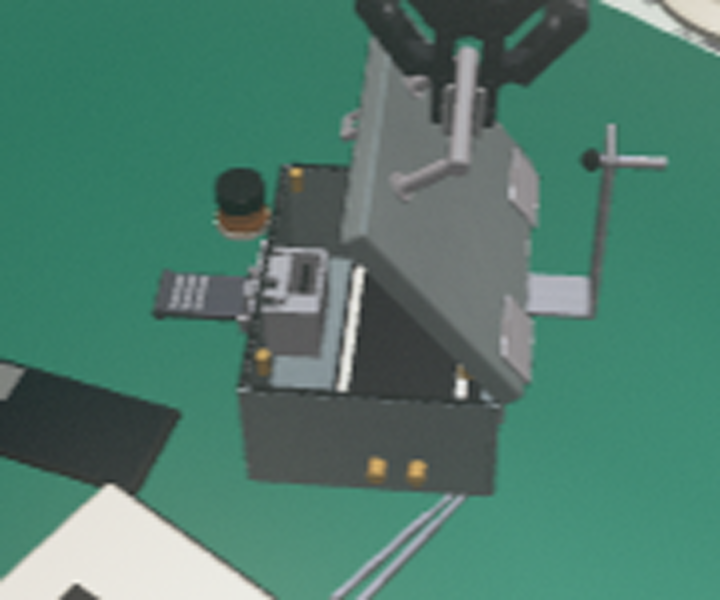

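Lid is at about 55-60° (bar at (460,100)), the paddle flat at (200,295). The bar pushes the tool outward slightly, so I'll use the measured radius.

```bash
python3 - <<'E'
import re
s=open('arc.py').read()
s=s.replace("def tcp(a):","RR=.1497\ndef tcp(a):").replace("H+.1497*","H+RR*")
open('arc.py','w').write(s)
s=open('nxt.py').read()
s=s.replace("st,n=","import arc;arc.RR=r;st,n=")
open('nxt.py','w').write(s)
E
python3 nxt.py .05 12
```

```text
a 0.969 r 0.1541 tilt 0.041 want 0.034
F box x,y,z -5.2 -2.3 9.4
tangential(+open) -3.2
1.02 [-1.2 -0.8] [-4.3  6.4  1.4]
1.07 [-2.4 -1.6] [-8.6 12.8  2.4]
1.12 [-3.6 -2.4] [-12.9  19.3   2.9]
1.17 [-4.8 -3.2] [-17.2  25.8   3.2]
1.22 [-6. -4.] [-21.6  32.2   3. ]
1.27 [-7.1 -4.8] [-25.9  38.7   2.4]
1.32 [-8.3 -5.6] [-30.2  45.1   1.5]
1.37 [-9.5 -6.4] [-34.5  51.5   0.1]
1.42 [-10.7  -7.2] [-38.7  57.9  -1.6]
1.47 [-11.9  -8. ] [-42.9  64.1  -3.7]
1.52 [-13.1  -8.8] [-47.   70.3  -6.1]
1.57 [-14.3  -9.6] [-51.1  76.3  -8.9]
extra turn for tilt [ 0.3  0.2 -0. ]
```

Do it in two halves, with 1 mm extra height.

```bash
python3 -m handwheel '[[[-0.6,-0.4,0,-2,3,1.5,5],[-1.2,-0.8,0,-4.3,6.4,2.4,5],[-2.4,-1.6,0,-8.6,12.8,3.4,5],[-3.6,-2.4,0,-12.9,19.3,3.9,5],[-4.8,-3.2,0,-17.2,25.8,4.2,5],[-6,-4,0,-21.6,32.2,4,5],[-6,-4,0,-21.6,32.2,4,5],[-6,-4,0,-21.6,32.2,4,5]]]' 30; python3 nxt.py .04 12
```

```text
time_s: 13.55
ee_pos: [0.5086, 0.0883, 0.261]
orientation: [2.853, 0.864, 0.071]
contact_force: [3.4, 0.9, -1.2]
width: 0.0105
a 1.223 r 0.1553 tilt 0.167 want 0.161
F box x,y,z -1.2 -3.3 -1.2
tangential(+open) -1.1
1.26 [-1.  -0.6] [-3.5  5.2 -0.4]
1.3 [-1.9 -1.3] [-7.  10.4 -1.1]
1.34 [-2.9 -1.9] [-10.4  15.6  -2.1]
1.38 [-3.8 -2.5] [-13.9  20.7  -3.3]
1.42 [-4.8 -3.2] [-17.3  25.8  -4.7]
1.46 [-5.7 -3.8] [-20.6  30.8  -6.4]
1.5 [-6.7 -4.5] [-24.   35.8  -8.3]
1.54 [-7.6 -5.1] [-27.3  40.7 -10.5]
1.58 [-8.6 -5.7] [-30.5  45.6 -12.9]
1.62 [-9.5 -6.4] [-33.7  50.3 -15.5]
1.66 [-10.5  -7. ] [-36.8  55.  -18.3]
1.7 [-11.4  -7.6] [-39.9  59.5 -21.4]
extra turn for tilt [ 0.3  0.2 -0. ]
```

```bash
python3 -m handwheel '[[[-0.5,-0.3,0,-1.7,2.6,-0.1,5],[-1.4,-1,0,-5.2,7.8,-0.7,5],[-1.9,-1.3,0,-7,10.4,-1.1,5],[-2.9,-1.9,0,-10.4,15.6,-2.1,5],[-3.8,-2.5,0,-13.9,20.7,-3.3,5],[-4.8,-3.2,0,-17.3,25.8,-4.7,5],[-5.7,-3.8,0,-20.6,30.8,-6.4,5],[-6.7,-4.5,0,-24,35.8,-8.3,5],[-6.7,-4.5,0,-24,35.8,-8.3,5],[-6.7,-4.5,0,-24,35.8,-8.3,5]]]' 30; python3 pic.py scene scene12; python3 nxt.py .03 12
```

```text
time_s: 14.55
ee_pos: [0.4846, 0.1247, 0.2535]
orientation: [2.722, 0.825, 0.13]
contact_force: [4.3, 2.9, 4.3]
width: 0.0109
a 1.503 r 0.1562 tilt 0.308 want 0.301
F box x,y,z 1.8 -5.4 3.8
tangential(+open) 0.4
1.53 [-0.7 -0.5] [-2.5  3.7 -1.6]
1.56 [-1.4 -1. ] [-4.9  7.4 -3.3]
1.59 [-2.1 -1.4] [-7.4 11.  -5.2]
1.62 [-2.9 -1.9] [-9.8 14.6 -7.2]
1.65 [-3.6 -2.4] [-12.1  18.1  -9.3]
1.68 [-4.3 -2.9] [-14.4  21.6 -11.6]
1.71 [-5.  -3.3] [-16.7  25.  -13.9]
1.74 [-5.7 -3.8] [-19.   28.4 -16.4]
1.77 [-6.4 -4.3] [-21.2  31.6 -19. ]
1.8 [-7.1 -4.8] [-23.3  34.9 -21.8]
1.83 [-7.9 -5.3] [-25.5  38.  -24.6]
1.86 [-8.6 -5.7] [-27.5  41.1 -27.6]
extra turn for tilt [ 0.3  0.2 -0. ]
```

View pics/scene12.png

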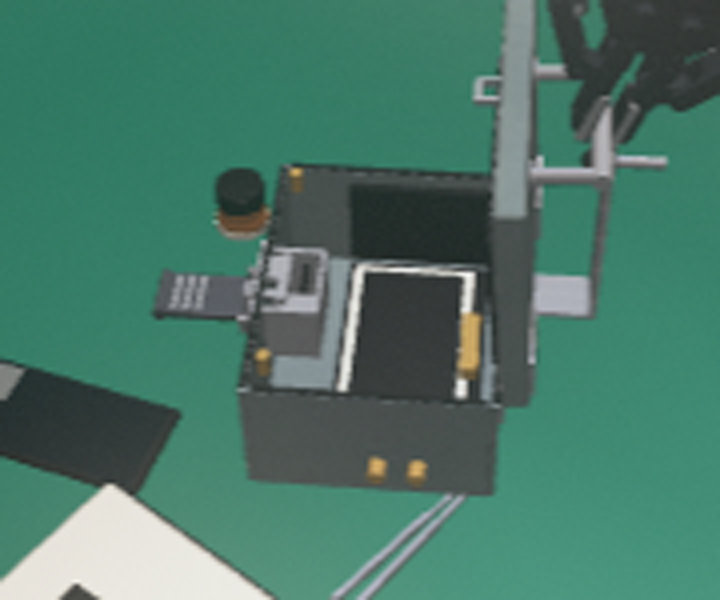

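The lid stands about upright (its edge at (515,200)) and the fingers and linkage are clear behind it. I'm going on slowly.

```bash
python3 -m handwheel '[[[-0.4,-0.2,0,-0.5,2.2,-0.3,5],[-0.7,-0.5,0,-1.5,4.3,-0.9,5],[-1.4,-1,0,-3.9,8,-2.6,5],[-2.1,-1.4,0,-6.4,11.6,-4.5,5],[-2.9,-1.9,0,-8.8,15.2,-6.5,5],[-2.9,-1.9,0,-8.8,15.2,-6.5,5],[-2.9,-1.9,0,-8.8,15.2,-6.5,5]]]' 30; python3 nxt.py .02 12
```

```text
time_s: 15.3
ee_pos: [0.4748, 0.1401, 0.2462]
orientation: [2.665, 0.809, 0.148]
contact_force: [-4.8, -3.0, 0.5]
width: 0.0109
a 1.628 r 0.1564 tilt 0.368 want 0.364
F box x,y,z 0.2 5.7 0.5
tangential(+open) -0.1
1.65 [-0.5 -0.3] [-1.6  2.4 -1.4]
1.67 [-1.  -0.6] [-3.1  4.7 -2.9]
1.69 [-1.4 -1. ] [-4.7  7.  -4.4]
1.71 [-1.9 -1.3] [-6.2  9.3 -6. ]
1.73 [-2.4 -1.6] [-7.7 11.5 -7.6]
1.75 [-2.9 -1.9] [-9.2 13.7 -9.3]
1.77 [-3.3 -2.2] [-10.7  15.9 -11.1]
1.79 [-3.8 -2.5] [-12.1  18.1 -12.9]
1.81 [-4.3 -2.9] [-13.6  20.2 -14.7]
1.83 [-4.8 -3.2] [-15.   22.4 -16.6]
1.85 [-5.2 -3.5] [-16.4  24.4 -18.6]
1.87 [-5.7 -3.8] [-17.7  26.5 -20.6]
extra turn for tilt [ 0.2  0.1 -0. ]
```

```bash
python3 -m handwheel '[[[-0.5,-0.3,0,-1.9,2.2,-1.4,5],[-1,-0.6,0,-3.5,4.5,-2.9,5],[-1.4,-1,0,-5.1,6.8,-4.4,5],[-1.4,-1,0,-5.1,6.8,-4.4,5]]]' 30; python3 nxt.py .015 5
```

```text
time_s: 15.7
ee_pos: [0.4696, 0.1478, 0.2414]
orientation: [2.637, 0.803, 0.161]
contact_force: [1.1, 1.4, 1.1]
width: 0.0104
a 1.695 r 0.1565 tilt 0.398 want 0.398
F box x,y,z 0.6 -1.7 1.1
tangential(+open) -0.1
1.71 [-0.4 -0.2] [-1.1  1.7 -1.2]
1.73 [-0.7 -0.5] [-2.3  3.4 -2.4]
1.74 [-1.1 -0.7] [-3.4  5.1 -3.7]
1.76 [-1.4 -1. ] [-4.5  6.7 -5. ]
1.77 [-1.8 -1.2] [-5.6  8.4 -6.3]
extra turn for tilt [-0. -0.  0.]
```

```bash
python3 -m handwheel '[[[-0.4,-0.2,0,-1.1,1.7,-1.2,5],[-0.7,-0.5,0,-2.3,3.4,-2.4,5],[-0.7,-0.5,0,-2.3,3.4,-2.4,5]]]' 30; python3 nxt.py .015 5;python3 pic.py scene scene13 80 280 200 380
```

```text
time_s: 16.0
ee_pos: [0.467, 0.1516, 0.2385]
orientation: [2.623, 0.799, 0.167]
contact_force: [0.7, 0.2, -0.5]
width: 0.0106
a 1.729 r 0.1564 tilt 0.412 want 0.415
F box x,y,z -0.2 -0.7 -0.5
tangential(+open) 0.1
1.74 [-0.4 -0.2] [-1.1  1.7 -1.3]
1.76 [-0.7 -0.5] [-2.2  3.3 -2.6]
1.77 [-1.1 -0.7] [-3.3  5.  -3.9]
1.79 [-1.4 -1. ] [-4.4  6.6 -5.2]
1.8 [-1.8 -1.2] [-5.5  8.2 -6.6]
extra turn for tilt [-0.1 -0.1  0. ]
```

View pics/scene13.png

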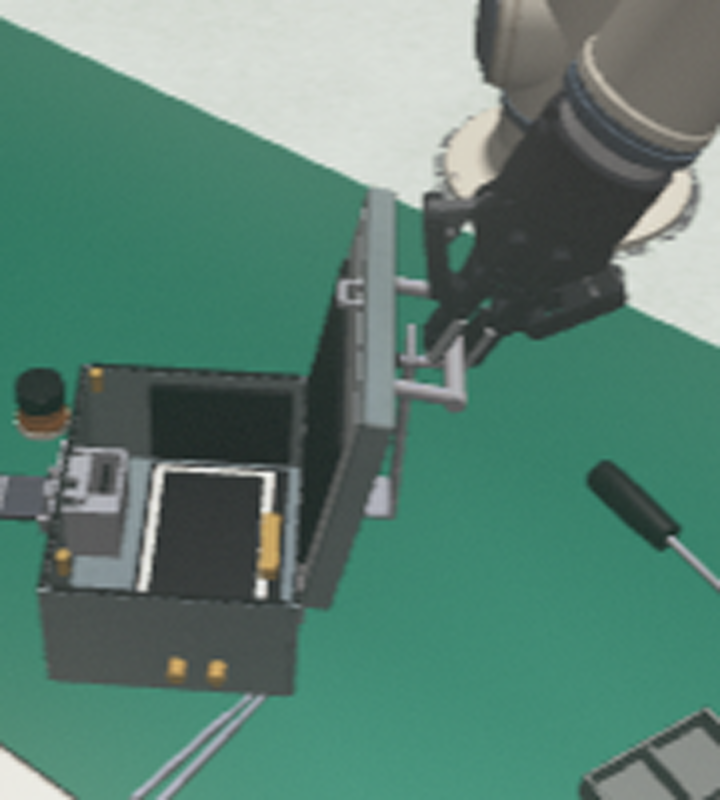

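The lid leans back past upright (top at (375,190)), and the finger is clear of its face. Feeling for the stop now.

```bash
python3 -m handwheel '[[[-0.4,-0.2,0,-1.1,1.7,-1.3,5],[-0.7,-0.5,0,-2.2,3.3,-2.6,5],[-0.7,-0.5,0,-2.2,3.3,-2.6,5]]]' 30; python3 nxt.py .015 3; python3 -m handwheel '[[[-0.4,-0.2,0,-1.1,1.6,-1.3,5],[-0.7,-0.5,0,-2.2,3.2,-2.6,5],[-0.7,-0.5,0,-2.2,3.2,-2.6,5]]]' 30; python3 nxt.py .015 3
```

```text
time_s: 16.35
ee_pos: [0.4647, 0.1551, 0.2358]
orientation: [2.609, 0.796, 0.173]
contact_force: [0.7, 0.6, -0.3]
width: 0.0104
a 1.761 r 0.1564 tilt 0.427 want 0.43
F box x,y,z 0.1 -0.9 -0.3
tangential(+open) 0.2
1.78 [-0.4 -0.2] [-1.1  1.6 -1.3]
1.79 [-0.7 -0.5] [-2.2  3.3 -2.7]
1.81 [-1.1 -0.7] [-3.3  4.9 -4.1]
extra turn for tilt [-0.1 -0.1  0. ]
time_s: 16.65
ee_pos: [0.4623, 0.1588, 0.2329]
orientation: [2.595, 0.792, 0.179]
contact_force: [0.3, 1.3, 0.2]
width: 0.0106
a 1.794 r 0.1565 tilt 0.442 want 0.447
F box x,y,z 0.9 -1.0 0.2
tangential(+open) 0.6
1.81 [-0.4 -0.2] [-1.1  1.6 -1.4]
1.82 [-0.7 -0.5] [-2.1  3.2 -2.8]
1.84 [-1.1 -0.7] [-3.2  4.7 -4.3]
extra turn for tilt [-0.2 -0.2  0. ]
```

```bash
python3 -m handwheel '[[[-0.4,-0.2,0,-1.1,1.6,-1.4,5],[-0.8,-0.5,0,-2.1,3.2,-2.8,5],[-0.8,-0.5,0,-2.1,3.2,-2.8,5]]]' 30; python3 nxt.py .015 2; python3 -m handwheel '[[[-0.4,-0.2,0,-1.1,1.6,-1.4,5],[-0.8,-0.5,0,-2.1,3.1,-2.8,5],[-0.8,-0.5,0,-2.1,3.1,-2.8,5]]]' 30; python3 nxt.py .015 3
```

```text
time_s: 16.95
ee_pos: [0.4599, 0.1624, 0.2295]
orientation: [2.579, 0.789, 0.183]
contact_force: [1.3, 1.1, -1.2]
width: 0.0106
a 1.829 r 0.1564 tilt 0.459 want 0.464
F box x,y,z 0.2 -1.7 -1.2
tangential(+open) 0.9
1.84 [-0.4 -0.2] [-1.   1.6 -1.5]
1.86 [-0.7 -0.5] [-2.1  3.1 -2.9]
extra turn for tilt [-0.3 -0.2  0. ]
time_s: 17.25
ee_pos: [0.4576, 0.1658, 0.2262]
orientation: [2.563, 0.785, 0.188]
contact_force: [1.1, -0.2, -1.5]
width: 0.0106
a 1.862 r 0.1564 tilt 0.475 want 0.481
F box x,y,z -0.8 -0.8 -1.5
tangential(+open) 0.4
1.88 [-0.4 -0.2] [-1.   1.5 -1.5]
1.89 [-0.7 -0.5] [-2.   3.  -3.1]
1.91 [-1.1 -0.7] [-3.   4.5 -4.6]
extra turn for tilt [-0.3 -0.2  0. ]
```

```bash
python3 -m handwheel '[[[-0.3,-0.2,0,-0.7,1,-1,5],[-0.6,-0.4,0,-1.4,2,-2,5],[-0.6,-0.4,0,-1.4,2,-2,5]]]' 30; python3 nxt.py .015 1; python3 -m handwheel '[[[-0.3,-0.2,0,-0.7,1,-1,5],[-0.6,-0.4,0,-1.4,2,-2,5],[-0.6,-0.4,0,-1.4,2,-2,5]]]' 30; python3 nxt.py .015 3;python3 pic.py scene scene14 80 280 200 380
```

```text
time_s: 17.55
ee_pos: [0.4562, 0.168, 0.2241]
orientation: [2.55, 0.782, 0.192]
contact_force: [2.0, 0.2, -0.6]
width: 0.0104
a 1.883 r 0.1564 tilt 0.488 want 0.492
F box x,y,z -1.0 -1.7 -0.6
tangential(+open) -0.3
1.9 [-0.4 -0.2] [-1.   1.5 -1.6]
extra turn for tilt [-0.2 -0.1  0. ]
time_s: 17.85
ee_pos: [0.4546, 0.1703, 0.2218]
orientation: [2.538, 0.779, 0.196]
contact_force: [2.1, 0.9, -0.6]
width: 0.0102
a 1.906 r 0.1565 tilt 0.501 want 0.503
F box x,y,z -0.4 -2.2 -0.6
tangential(+open) 0.1
1.92 [-0.4 -0.2] [-1.   1.5 -1.6]
1.94 [-0.7 -0.5] [-1.9  2.9 -3.2]
1.95 [-1.1 -0.7] [-2.9  4.3 -4.9]
extra turn for tilt [-0.1 -0.1  0. ]
```

View pics/scene14.png

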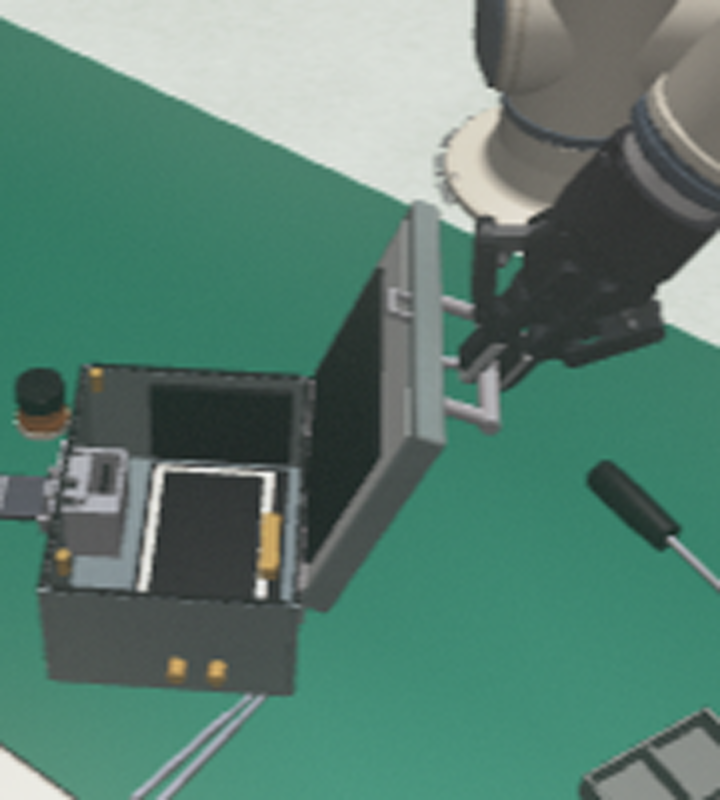

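The lid is further back (top at (425,205)) and still moves freely with no clear contact force. More small steps.

```bash
python3 -m handwheel '[[[-0.3,-0.2,0,-0.6,0.9,-1,5],[-0.6,-0.4,0,-1.2,1.8,-2,5],[-0.6,-0.4,0,-1.2,1.8,-2,5]]]' 30; python3 nxt.py .015 1; python3 -m handwheel '[[[-0.3,-0.2,0,-0.6,0.9,-1,5],[-0.6,-0.4,0,-1.2,1.8,-2,5],[-0.6,-0.4,0,-1.2,1.8,-2,5]]]' 30; python3 nxt.py .015 3
```

```text
time_s: 18.2
ee_pos: [0.4534, 0.1722, 0.2198]
orientation: [2.526, 0.776, 0.2]
contact_force: [2.5, 0.5, -0.5]
width: 0.0106
a 1.925 r 0.1565 tilt 0.514 want 0.512
F box x,y,z -0.9 -2.4 -0.5
tangential(+open) -0.3
1.94 [-0.4 -0.2] [-1.   1.4 -1.6]
extra turn for tilt [ 0.1  0.1 -0. ]
time_s: 18.5
ee_pos: [0.4526, 0.1733, 0.2186]
orientation: [2.512, 0.77, 0.206]
contact_force: [4.2, -4.0, 2.3]
width: 0.0107
a 1.936 r 0.1565 tilt 0.529 want 0.518
F box x,y,z -5.6 -1.3 2.3
tangential(+open) -5.7
1.95 [-0.4 -0.2] [-1.   1.4 -1.7]
1.97 [-0.7 -0.5] [-1.9  2.8 -3.3]
1.98 [-1.1 -0.7] [-2.8  4.2 -5. ]
extra turn for tilt [ 0.5  0.4 -0. ]
```

Contact: tangential force -5.7 N and movement stalled at the stop. Relax the target, open only a little, and withdraw along the tool axis.

```bash
python3 -m handwheel '[[[0,0,0,0,0,0,5],[0,0,0,0,0,0,5]]]' 30; python3 nxt.py .015 1; python3 -m handwheel '[[[0,0,0,0,0,0,15],[0,0,0,0,0,0,20],[0,0,0,0,0,0,22],[0,0,0,0,0,0,22]]]' 30; python3 pic.py scene scene15 80 280 200 380
```

```text
time_s: 18.7
ee_pos: [0.4529, 0.173, 0.2189]
orientation: [2.512, 0.769, 0.207]
contact_force: [3.6, -2.0, 3.1]
width: 0.0105
a 1.933 r 0.1565 tilt 0.53 want 0.516
F box x,y,z -3.7 -1.9 3.1
tangential(+open) -4.8
1.95 [-0.4 -0.2] [-1.   1.4 -1.6]
extra turn for tilt [ 0.7  0.4 -0. ]
time_s: 19.1
ee_pos: [0.4526, 0.1731, 0.2186]
orientation: [2.512, 0.77, 0.206]
contact_force: [0.2, 0.4, 0.3]
width: 0.022
```

View pics/scene15.png

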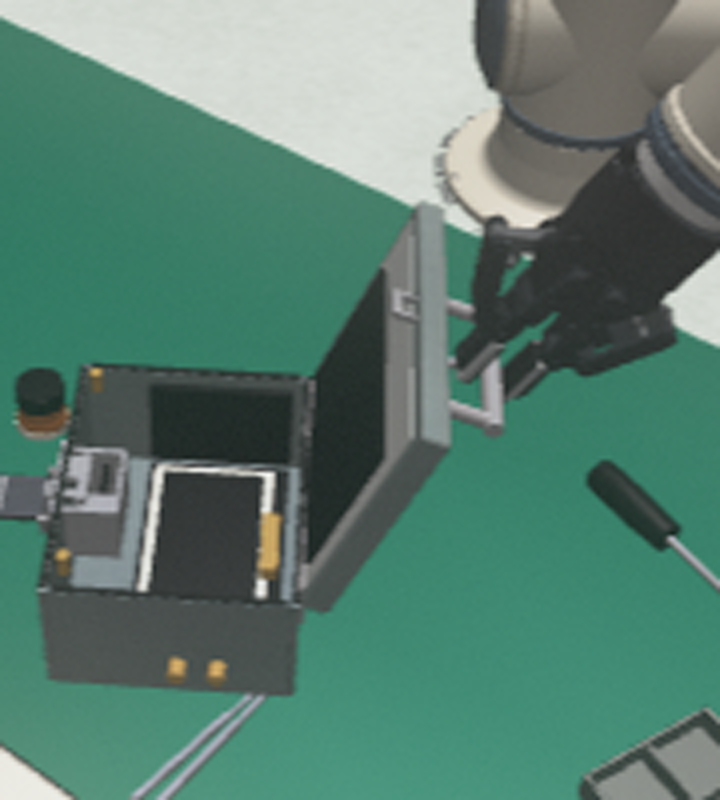

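The fingers are open off the bar (at (490,365)) and the lid stayed put (top at (430,205)). Withdrawing along the tool axis.

```bash
python3 -m handwheel '[[[0,0,0,-1.4,2.1,4.3,22],[0,0,0,-4,6,12,22],[0,0,0,-7,10.5,21.5,22],[0,0,0,-11,17,34,22],[0,0,0,-17,25,52,22],[0,0,0,-22,33,70,22],[0,0,0,-28,42,90,22],[0,0,0,-28,42,110,22],[0,0,0,-28,42,110,22],[0,0,0,-28,42,110,22]]]' 30; python3 -m handwheel '[[[0,0,0,0,0,0,22],[0,0,0,0,0,0,22],[0,0,0,0,0,0,22]]]'; python3 pic.py scene scene16 80 280 200 380; python3 -c "
import cv2
from workcell import ctrl
cv2.imwrite('pics/top16.png',ctrl.grab_frame('top')[:,:,::-1])"
```

```text
time_s: 20.15
ee_pos: [0.4246, 0.2156, 0.3291]
orientation: [2.512, 0.77, 0.208]
contact_force: [-0.3, 0.5, 0.3]
width: 0.0219
time_s: 20.45
ee_pos: [0.4245, 0.2154, 0.3282]
orientation: [2.512, 0.77, 0.206]
contact_force: [-0.5, 0.1, 0.1]
width: 0.0221
```

View pics/scene16.png

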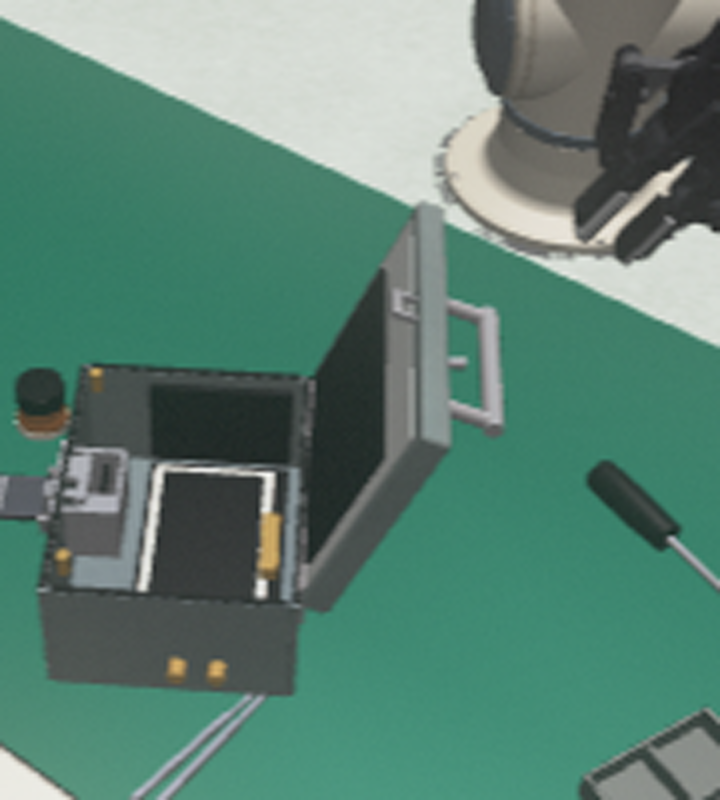

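View pics/top16.png

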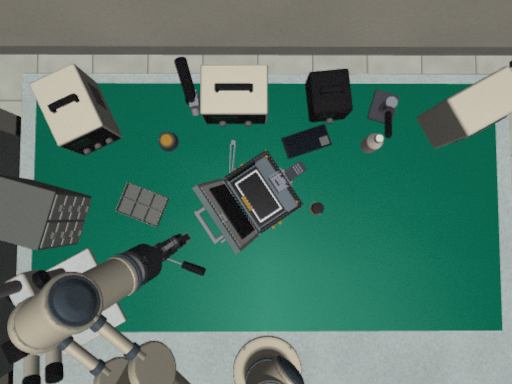

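The lid leans on the stop and stays (edge still at (430,205), screw at (460,362)). The paddle is flat, the other objects are where they were (phone (307,141), jar (317,208), tray (143,204), screwdriver (185,264)) and the gripper is clear.

```bash
python3 -c "
from workcell import ctrl
print(ctrl.job_done());print(ctrl.sense()['time_s'])"
```

```text
the job is handed in; nothing more can be done
None
the job is handed in; nothing more can be done
```

The box is open and the job is handed in. The clock read about 20.5 s at the last move, and no verdict came back.

I lifted the paddle by small steps at 9 to 11 N until the lid sprang up, then let it back down. I took the bar across box x and swung the lid over its arc. I laid it back until it met the stop at about 1.93 rad, with about 5.7 N felt at the bar, then opened the fingers a little and drew back.

**Last checks:**
- **Lid:** the pictures show it resting on the stop without moving after release.
- **Paddle:** it is flat again.
- **Other objects:** judged by eye in the top picture, none of them moved.
- **Gripper:** it is clear of everything, with about 0.5 N on the wrist sensor.

**What disagreed:**
- **Paddle load:** while lowering the paddle, the tool stopped about 4 mm above the height I expected, with 17.8 N upward on it, until I opened the fingers. I don't know what it pressed on. If that load went into the paddle linkage, it may have gone past the limit.
- **Arc radius:** the radius came out at 156 mm rather than 150 mm, so the lid angles I give are good only to a few hundredths of a radian.

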